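# Set the grinder's speed slider to its marker

### The arm

A 6-joint arm with a two-finger parallel gripper is mounted at the origin on a cart in front of the work surface, level with it; the furniture and walls round the work are solid. World frame = base frame: x ahead of the robot, y to its left, z up, the work surface at z = 0. Lengths are in m, angles in rad, forces in N, time in s.
With the tool pointing down it reaches from about 0.35 to 0.975 m from the base axis. Payload 7.1 kg.
Tool frame: the origin (TCP) lies between the finger pads; the fingertips stand bot.tips_ahead ahead of it and the grasp point (between the pads) lies 5 mm behind it (bot.tips_ahead is the distance from the TCP to the fingertips, in m); z points along the fingers, y is the line along which they close (so a half turn about z gives the same grasp; the last joint's range is limited). The gripper opens to 88 mm and grips with 3 to 60 N. Pads are 20 mm wide; open, the fingers measure 115 mm over their backs; the gripper's body (75 mm by 178 mm) begins 61 mm behind the grasp point.
Start: joints at [1.303, 0.423, 1.63, -0, 1.089, -0.019], TCP at [0.154, 0.606, 0.237] pointing down, gripper open.
Joint ranges: [-3, 3], [-0.9, 2.11], [0.09, 2.58], [-1.31, 4.45], [0.11, 2.69], [-2.54, 2.54]. Speed limits (rad/s): [2.39, 2.39, 3.01, 3.14, 3.14, 3.14].

### API

Orientations are given as a rotation vector (axis times angle).
In Python, from bench import sensors, imaging, sign_off, bot gives the robot as it stands.
- The arm moves only by the tool apply_moves, never from a script. Its argument "series" is a list of rows, each an object of numbers: "x", "y", "z": the shift along the world's x, y, z normalised to -1 to 1, where 1 is 0.1 m; "roll": the turn about the world's z normalised to -1 to 1, where 1 is 90 degrees. In form: [{"x": .., "y": .., "z": .., "roll": ..}, ...]. A call has 1 to 12 rows; each row is the pose to reach, as a shift and turn from the pose commanded when the call began; what a row does not reach only later rows make up. A row lasts 1/10 s, in which the tool goes at most 50 mm and 8.59 degrees, less where a joint would pass 70% of its speed; a pose out of reach is approached as far as the arm can. A call with a number of a shift or a turn outside -1 to 1 is refused whole. A call with a gripper value outside its range is refused whole. "jaw" is the opening, from 0 (shut) to 1 (fully open), set as the call begins (left out, the last holds). The fingers move at their own pace and stop on an object; the grip force is fixed at half the most. Time passes only in rows, so rows that repeat a pose let the fingers close. It gives the time, the measured TCP pose, the force, the opening and the grip force at its end, in the units of the state.
- sensors.sense(): the state, without advancing time (a new reading comes with each control period).
- imaging.capture(name): name is "side" or "top" or "wrist"; returns (picture, depth): 420x560x3 uint8, red, green, blue; 420x560 float32, m along the optical axis (not along the pixel's ray), 0 where there is no reading.
- imaging.camera_model(name): a dict with "fx", "fy", "cx", "cy" (pixels), "eye" and "attitude" of the camera in the world. Camera axes: x right, y down, z forward; pixel columns grow to the right and rows downward; lengths in m; the calibration is good to about 2 mm. A picture is of the moment at which its call begins: read the wrist's pose just before it. camera_model takes no time and is no camera call; for the wrist camera it gives the pose at the moment of the call.
- sign_off(): hands the job in; it is judged then, once.
Trained networks look in the newest picture that a camera, given by its name, has taken for a name from the list of things; names that differ only in an ending like _2 or _b are one class to them, and where a whole thing is asked for, a point or a joint stands for the part that bears it (a point fixed in the world has none). Each returns a list of dicts, best first, with "confidence" (0 to 1); they miss things now and then, are a little off and sometimes report something else, mostly with a low value. They report only what shows in the picture. A call takes as long as a camera call.
- imaging.find_in(camera, query): "box" ([left, top, right, bottom] as shares, 0 to 1, of the picture: columns of its width, rows of its height, round what is visible of it).
- imaging.cut_out(camera, query): "pixels" (420x560 bool, what is visible of it) and "box" ([left, top, right, bottom] as shares, 0 to 1, of the picture: columns of its width, rows of its height, round what is visible of it).
The state is a dict: "clock": time; "joint_positions": joint angles; "qd": joint speeds; "tau": joint torques, N m; "ee_pos": TCP position; "eef_rot": TCP orientation; "ft_force": force on the tool from outside, world axes, zero at the start; "torque": the same for the moment, N m; "opening": opening from 0.0 (shut) to 1.0 (fully open); "finger_force": force on a finger pad.
Only numpy, scipy, OpenCV 4.12 (cv2) and the standard library are available. Lean on these libraries where they do the work, as an engineer would, in place of code of your own. Each camera call takes 0.05 s, during which the arm holds its last target. There are 200 camera calls.

### The job

Two slider control boxes stand on the workbench: the one with the red grip sets the grinder's speed, the one with the blue grip dims the lamp. Slide the red grip along its track until the white line on it is level with the yellow marker clip on the edge of its own box, then let go. Leave the blue grip where it is.

Things in the scene. Friction and masses are not known exactly. Their poses are not given: they have to be found in the camera images.
- speed_line (a point): Centre of the top of the RED grip of the grinder's speed control, 75.5 mm above the bench, crossed by a white line. The grip is upright, 22 mm across the track by 20 mm along it; its lowest 10 mm are a foot of 26 by 24 mm, whose underside is 31.5 mm above the bench. x across the track, y along it, z up.
- speed_mark: Yellow arrow clip, 12 mm wide, fixed on the edge of the red grip's grey box (76 mm across the track, 180 mm along it, 30 mm high, fast on the bench); clip top 33.5 mm above the bench. Origin: on the arrow's centre line, 28 mm to the +x side of mid track, on the box top. x across the track, away from the grip; y along it as the grip's y. Target: the white line's y in this frame is 0.
- speed (a joint): Travel of the red grip along its track in m, 0 to 0.11, growing along +y. It starts between 0 and 0.02; the marker is 0.045 to 0.105 along. It slides with about 1.5 N of friction and stays where it is left.
- lamp_line (a point): Centre of the top of the BLUE grip of the lamp dimmer, a box like the other in size and axes, with its own yellow clip, which has no meaning here. Not to be moved.

How it is judged:
By the outcome, as a careful person would: the job done as asked, in the order asked, and still so for the second after the job is handed in, with the robot touching nothing.
It also fails if it takes over 29 s, if anything falls off the work surface, if the arm or the gripper's body presses on something with over 40 N, if the wrist force passes 120 N, or if a joint passes its speed limit or range.

## Working session

There is one attempt and no reset: what is moved stays moved. The work goes in short steps, Python scripts to look and compute and a tool call to move; the robot and the scene stay as the last step left them, time stands still between calls to the robot, and variables do not carry over. Pictures are saved under pics/ and viewed, at most 10 in all, crops included, and the job is handed in when it is done.

Besides the shell and the picture viewer there is one more tool, called after "Call:" as name(argument=value, ...) on one line, values as JSON. apply_moves: Moves the arm, as the interface text tells. Scaled input: -1 to 1 covers 0.1 m each way for a shift and 90 degrees each way for a turn. Its arguments: {"type":"object","properties":{"series":{"type":"array","items":{"type":"object","properties":{"x":{"type":"number"},"y":{"type":"number"},"z":{"type":"number"},"roll":{"type":"number"}}}},"jaw":{"type":"number"}},"required":["series"]}

```bash
mkdir -p pics
cat > h.py <<'E'
import numpy as np,cv2
from scipy.spatial.transform import Rotation as R
from bench import sensors, imaging, sign_off, bot
def att(m):
    a=np.array(m["attitude"],float)
    return a if a.shape==(3,3) else R.from_rotvec(a).as_matrix()
def cloud(d,m):
    v,u=np.mgrid[:420,:560]
    p=np.stack([(u-m["cx"])/m["fx"]*d,(v-m["cy"])/m["fy"]*d,d],-1)
    return p@att(m).T+np.array(m["eye"])
def save(n,p): cv2.imwrite(f"pics/{n}.png",p[:,:,::-1])
E
python3 - <<'E'
from h import *
print(sensors.sense(),bot.tips_ahead)
ims=[]
for c in ["top","side"]:
    m=imaging.camera_model(c);p,d=imaging.capture(c);save(c+"0",p);P=cloud(d,m);print(c,m)
    np.savez(c+"0.npz",p=p,d=d,P=P)
    for q in ["speed_line","speed_mark","lamp_line"]:
        for r in imaging.cut_out(c,q)[:3]:
            k=r["pixels"]&(d>0); v,u=np.nonzero(k)
            if len(v): print(q,round(r["confidence"],2),u.mean().round(1),v.mean().round(1),len(v),np.median(P[k],0).round(4),P[k].min(0).round(3),P[k].max(0).round(3))
E
```

```text
{'clock': 0.0, 'joint_positions': array([ 1.30299925e+00,  4.23855195e-01,  1.63068354e+00,  1.89039017e-05,
        1.08859165e+00, -1.90231247e-02]), 'qd': array([-0.00066544,  0.00116855, -0.00054174,  0.00210141, -0.00039153,
        0.00023439]), 'tau': array([ 1.86986028e-03, -5.44642389e+01, -2.73660064e+01,  6.43975753e-02,
        2.30304559e-02, -1.34423967e-04]), 'ee_pos': array([0.15372818, 0.60524948, 0.23589526]), 'eef_rot': array([-3.89750564e-01, -3.11708330e+00,  2.38672844e-03]), 'ft_force': array([ 0.40993205,  0.02699712, -0.01127584]), 'torque': array([ 0.03346738, -0.0017946 ,  0.00933729]), 'finger_force': 0.0, 'opening': 1.0002093561424146} 0.014
top {'fx': 536.9440085436014, 'fy': 536.9440085436014, 'cx': 277.5805076661799, 'cy': 210.13358397601002, 'eye': array([ 0.33219851, -0.29335843,  0.94185887]), 'attitude': array([-2.0856503 ,  2.12733927, -0.23006426])}
speed_line 0.56 306.0 191.1 261 [ 0.5575 -0.3439  0.0704] [ 0.548 -0.358  0.026] [ 0.586 -0.333  0.077]
side {'fx': 438.45327729347935, 'fy': 438.45327729347935, 'cx': 280.9966289338251, 'cy': 218.67265100561974, 'eye': array([0.30145322, 0.37680528, 0.51344105]), 'attitude': array([-0.39788648,  2.57603519, -1.4520918 ])}
speed_line 0.5 267.1 210.8 111 [ 0.5637 -0.3372  0.0737] [ 0.554 -0.352  0.058] [ 0.576 -0.332  0.079]
lamp_line 0.76 332.1 236.6 286 [ 0.4229 -0.3054  0.0578] [ 0.412 -0.322  0.034] [ 0.436 -0.3    0.079]
```

View pics/top0.png

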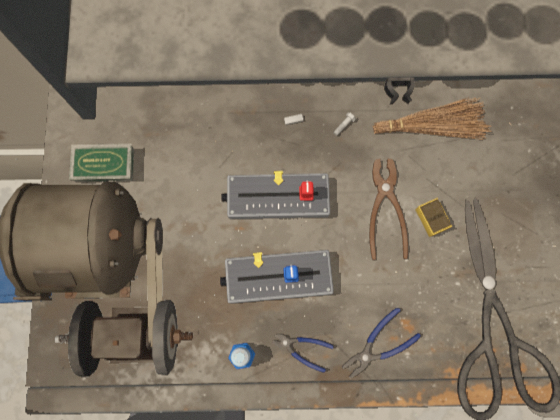

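View pics/side0.png

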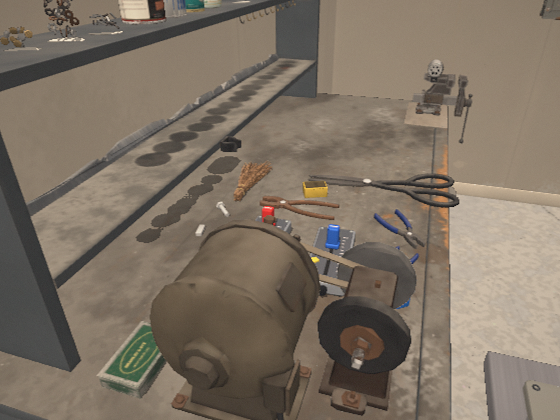

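The top view shows the red grip at (307,191), its yellow clip at (278,178) and the blue grip at (291,272). The side view shows the grinder between the start pose and the boxes, with a shelf behind them. Next I'll measure the positions and the obstacle heights.

Run:
```python
from h import *
z=np.load("top0.npz");p,P=z["p"],z["P"];hsv=cv2.cvtColor(p,cv2.COLOR_RGB2HSV)
m=imaging.camera_model("top")
def ray(u,v,h):
    d=att(m)@[(u-m["cx"])/m["fx"],(v-m["cy"])/m["fy"],1];e=np.array(m["eye"]);return (e+d*(h-e[2])/d[2]).round(4)
def blob(lo,hi,r,h):
    k=cv2.inRange(hsv,lo,hi)>0;w=np.zeros_like(k);w[r[1]:r[3],r[0]:r[2]]=1;k&=w;v,u=np.nonzero(k);print(u.min(),u.max(),v.min(),v.max(),len(u),ray(u.mean(),v.mean(),h),np.median(P[k],0).round(4));
blob((20,120,150),(35,255,255),(265,165,292,190),.0335)
blob((0,130,120),(8,255,255),(295,175,320,205),.06)
k=(P[...,2]>.073)&(P[...,2]<.08)&(P[...,0]>.5)&(P[...,0]<.62)&(P[...,1]<-.3)&(P[...,1]>-.4);print(P[k].mean(0),k.sum())
# box direction
b=(P[...,2]>.027)&(P[...,2]<.034);w=np.zeros_like(b);w[165:225,215:340]=1;v,u=np.nonzero(b&w)
r=cv2.minAreaRect((P[b&w][:,:2]*1000).astype(np.float32));print(r)
print("R",R.from_rotvec(sensors.sense()["eef_rot"]).as_matrix().round(3))
s=np.load("side0.npz");A=np.concatenate([P[z["d"]>0],s["P"][s["d"]>0]])
for y in np.arange(-.6,.8,.1):
    print(round(y,1),[ (round(float(A[q][:,2].max()),2) if (q:=(abs(A[:,0]-x)<.05)&(abs(A[:,1]-y)<.05)).any() else None) for x in np.arange(.1,1,.1)])
```

```text
274 282 171 184 99 [ 0.5928 -0.2975  0.0335] [ 0.5932 -0.2974  0.0309]
299 313 182 200 221 [ 0.5582 -0.344   0.06  ] [ 0.5558 -0.3428  0.0692]
[ 0.56235233 -0.34563414  0.07433316] 69
((564.3670654296875, -296.3623046875), (80.74996948242188, 178.35791015625), 0.021212004125118256)
R [[-0.969  0.246 -0.   ]
 [ 0.246  0.969 -0.   ]
 [ 0.    -0.    -1.   ]]
-0.6 [-0.91, 0.01, 0.01, 0.02, 0.03, 0.03, 0.41, 0.43, 0.35]
-0.5 [-0.91, 0.0, 0.01, 0.01, 0.03, 0.01, 0.41, 0.44, 0.35]
-0.4 [-0.91, 0.0, 0.02, 0.04, 0.04, 0.08, 0.41, 0.45, 0.45]
-0.3 [-0.92, 0.0, 0.02, 0.08, 0.04, 0.08, 0.41, 0.45, 0.45]
-0.2 [0.0, 0.0, 0.13, 0.04, 0.03, 0.03, 0.41, 0.46, 0.46]
-0.1 [0.02, 0.0, 0.18, 0.23, 0.24, 0.17, 0.41, 0.46, 0.43]
-0.0 [0.01, 0.0, 0.18, 0.23, 0.24, 0.19, 0.41, 0.41, 0.18]
0.1 [-0.54, 0.0, 0.0, 0.23, 0.24, 0.19, 0.34, 0.24, 0.0]
0.2 [-0.82, None, None, None, None, None, None, None, 0.02]
0.3 [-0.92, None, None, None, None, None, None, None, -0.04]
0.4 [-0.92, None, None, None, None, None, None, None, -0.23]
0.5 [-0.92, -0.92, None, -0.81, None, None, None, None, -0.43]
0.6 [-0.91, -0.91, -0.91, -0.81, -0.8, -0.8, None, -0.92, -0.63]
0.7 [None, None, -0.92, -0.92, None, None, -0.92, -0.92, -0.83]
```

Call:
apply_moves(series=[{"z":0.5},{"z":1.0,"x":0.2,"y":-0.3},{"z":1.0,"x":0.5,"y":-0.7},{"z":1.0,"x":0.8,"y":-1.0},{"z":1.0,"x":0.8,"y":-1.0}])

```text
validation failed for argument at $.se...
```

Call:
apply_moves(series=[{"x":0.4,"y":-0.5},{"x":0.8,"y":-1.0,"roll":0.08},{"x":0.8,"y":-1.0,"roll":0.16},{"x":0.8,"y":-1.0,"roll":0.16}])

```text
validation failed for argument at $.se...
```

Call:
apply_moves(series=[{"x":0.3,"y":-0.5},{"x":0.6,"y":-1.0},{"x":0.6,"y":-1.0}])

```text
validation failed for argument at $.se...
```

Call:
apply_moves(series=[{"x":0,"y":0,"z":0.5,"roll":0},{"x":0.2,"y":-0.3,"z":1,"roll":0},{"x":0.5,"y":-0.7,"z":1,"roll":0},{"x":0.8,"y":-1,"z":1,"roll":0},{"x":0.8,"y":-1,"z":1,"roll":0}])

```text
clock: 0.9
ee_pos: [0.2367, 0.5024, 0.3377]
eef_rot: [0.396, 3.115, 0.0]
ft_force: [-0.0, -0.2, 0.2]
opening: 1.001
finger_force: 0.0
```

Call:
apply_moves(series=[{"x":0.4,"y":-0.5,"z":0,"roll":0},{"x":0.8,"y":-1,"z":0,"roll":0.08},{"x":0.8,"y":-1,"z":0,"roll":0.16},{"x":0.8,"y":-1,"z":0,"roll":0.16}])

```text
clock: 1.3
ee_pos: [0.3153, 0.4038, 0.3367]
eef_rot: [-0.003, 3.141, -0.001]
ft_force: [0.4, 0.3, 0.3]
opening: 1.002
finger_force: 0.0
```

Call:
apply_moves(series=[{"x":0.4,"y":-0.5,"z":0,"roll":0},{"x":0.8,"y":-1,"z":0,"roll":0},{"x":0.8,"y":-1,"z":0,"roll":0}])

```text
clock: 1.6
ee_pos: [0.3948, 0.3049, 0.3367]
eef_rot: [-0.0, 3.141, 0.0]
ft_force: [-0.3, -0.3, 0.1]
opening: 1.004
finger_force: 0.0
```

Call:
apply_moves(series=[{"x":0.3,"y":-0.5,"z":0,"roll":0},{"x":0.6,"y":-1,"z":0,"roll":0},{"x":0.6,"y":-1,"z":0,"roll":0}])

```text
clock: 1.9
ee_pos: [0.4554, 0.204, 0.3367]
eef_rot: [0.003, 3.141, -0.0]
ft_force: [0.0, 0.7, 0.2]
opening: 1.0
finger_force: 0.0
```

Call:
apply_moves(series=[{"x":0,"y":-0.5,"z":0,"roll":0},{"x":0,"y":-1,"z":0,"roll":0},{"x":0,"y":-1,"z":0,"roll":0}])

```text
clock: 2.2
ee_pos: [0.4538, 0.1025, 0.3366]
eef_rot: [-0.006, -3.141, 0.002]
ft_force: [1.2, 1.1, -0.3]
opening: 1.0
finger_force: 0.0
```

Call:
apply_moves(series=[{"x":0,"y":-0.5,"z":0,"roll":0},{"x":0,"y":-1,"z":0,"roll":0},{"x":0,"y":-1,"z":0,"roll":0}])

```text
clock: 2.5
ee_pos: [0.4543, 0.003, 0.3368]
eef_rot: [0.006, 3.141, -0.001]
ft_force: [-0.3, 0.4, 0.1]
opening: 0.997
finger_force: 0.0
```

Call:
apply_moves(series=[{"x":0,"y":-0.5,"z":0,"roll":0},{"x":0,"y":-1,"z":0,"roll":0},{"x":0,"y":-1,"z":0,"roll":0}])

```text
clock: 2.8
ee_pos: [0.4547, -0.0969, 0.3368]
eef_rot: [0.005, 3.141, -0.001]
ft_force: [0.1, 0.5, 0.0]
opening: 1.0
finger_force: 0.0
```

Call:
apply_moves(series=[{"x":0,"y":-0.5,"z":0,"roll":0},{"x":0,"y":-1,"z":0,"roll":0},{"x":0,"y":-1,"z":0,"roll":0}])

```text
clock: 3.1
ee_pos: [0.4552, -0.1967, 0.3367]
eef_rot: [0.003, 3.141, -0.001]
ft_force: [0.6, 0.3, -0.2]
opening: 0.998
finger_force: 0.0
```

Call:
apply_moves(series=[{"x":0.4,"y":-0.5,"z":0,"roll":0},{"x":0.8,"y":-1,"z":0,"roll":0},{"x":0.8,"y":-1,"z":0,"roll":0}])

```text
clock: 3.4
ee_pos: [0.5371, -0.2941, 0.3364]
eef_rot: [-0.003, 3.14, 0.0]
ft_force: [0.3, 0.5, -0.3]
opening: 1.0
finger_force: 0.0
```

Call:
apply_moves(series=[{"x":0.25,"y":-0.4,"z":-0.3,"roll":0},{"x":0.25,"y":-0.4,"z":-0.8,"roll":0},{"x":0.25,"y":-0.4,"z":-1,"roll":0},{"x":0.25,"y":-0.4,"z":-1,"roll":0}])

```text
clock: 3.8
ee_pos: [0.5584, -0.3306, 0.2319]
eef_rot: [0.004, -3.135, -0.008]
ft_force: [0.4, 0.0, 0.5]
opening: 1.001
finger_force: 0.0
```

Run:
```python
from h import *
print(sensors.sense()["ee_pos"])
m=imaging.camera_model("wrist");p,d=imaging.capture("wrist");save("w1",p);P=cloud(d,m);np.savez("w1.npz",p=p,d=d,P=P)
for q in ["speed_line","speed_mark","lamp_line"]:
    for r in imaging.cut_out("wrist",q)[:3]:
        k=r["pixels"]&(d>0); v,u=np.nonzero(k)
        if len(v): print(q,round(r["confidence"],2),u.mean().round(1),v.mean().round(1),len(v),np.median(P[k],0).round(4),P[k].min(0).round(3),P[k].max(0).round(3))
```

```text
[ 0.55835291 -0.33061141  0.2318738 ]
speed_line 0.59 265.4 192.6 661 [ 0.5588 -0.3436  0.0747] [ 0.55  -0.355  0.03 ] [ 0.587 -0.334  0.078]
speed_mark 0.68 310.9 216.6 239 [ 0.5943 -0.2968  0.034 ] [ 0.581 -0.304  0.   ] [ 0.611 -0.286  0.036]
speed_mark 0.44 265.1 191.9 685 [ 0.5582 -0.3437  0.0746] [ 0.55  -0.356  0.032] [ 0.578 -0.334  0.078]
lamp_line 0.71 296.7 36.4 989 [ 0.4262 -0.3162  0.0746] [ 0.401 -0.327  0.03 ] [ 0.436 -0.303  0.078]
```

View pics/w1.png

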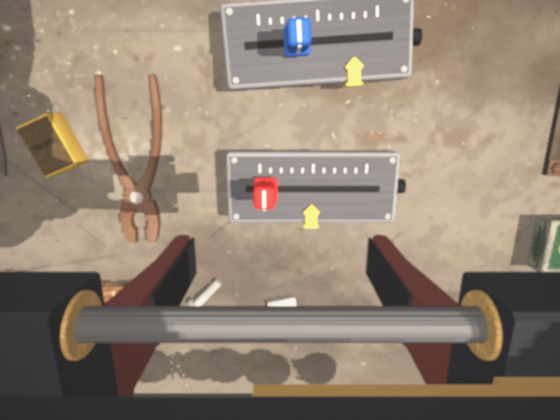

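The wrist view shows the red box square to world y, with the red grip's white line at (264,200), its clip at (311,216) and the blue grip at (298,36). The grip is at about (0.562, −0.3445) and the marker at y ≈ −0.297, both at plausible heights. I'll descend now.

Call:
apply_moves(series=[{"x":0.03,"y":-0.1,"z":-0.4,"roll":0},{"x":0.03,"y":-0.1,"z":-0.8,"roll":0},{"x":0.03,"y":-0.1,"z":-1,"roll":0},{"x":0.03,"y":-0.1,"z":-1,"roll":0},{"x":0.03,"y":-0.1,"z":-1,"roll":0}])

```text
clock: 4.5
ee_pos: [0.5631, -0.3446, 0.1387]
eef_rot: [-0.004, 3.139, -0.002]
ft_force: [0.0, -0.5, 0.1]
opening: 0.999
finger_force: 0.0
```

Run:
```python
from h import *
print(sensors.sense()["ee_pos"])
m=imaging.camera_model("wrist");p,d=imaging.capture("wrist");save("w2",p);P=cloud(d,m)
for q in ["speed_line","speed_mark"]:
    for r in imaging.cut_out("wrist",q)[:2]:
        k=r["pixels"]&(d>0); v,u=np.nonzero(k)
        if len(v):
            t=P[k]; t=t[t[:,2]>np.percentile(t[:,2],80)-.006]
            print(q,round(r["confidence"],2),u.mean().round(1),v.mean().round(1),len(v),t.mean(0).round(4),t.min(0).round(3),t.max(0).round(3))
```

```text
[ 0.56309521 -0.34455149  0.13869288]
speed_line 0.88 279.8 213.8 1402 [ 0.5618 -0.3449  0.0752] [ 0.552 -0.355  0.07 ] [ 0.574 -0.335  0.078]
speed_mark 0.79 339.2 243.3 492 [ 0.5934 -0.2974  0.0337] [ 0.58  -0.305  0.028] [ 0.605 -0.289  0.036]
```

View pics/w2.png

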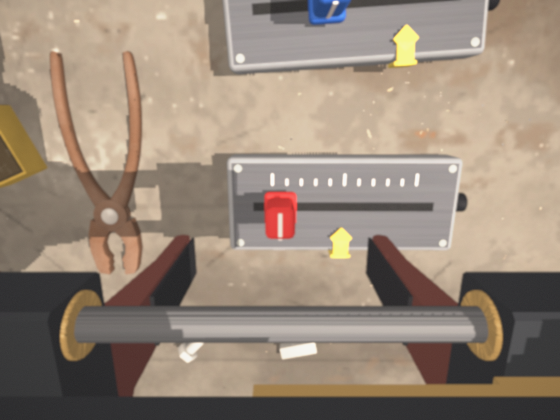

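The white line at (280,226) is centred between the fingers and the clip is at (341,243). The grip is at y −0.3449 and the mark at −0.2974, so the slide is about 47.5 mm.

Call:
apply_moves(series=[{"x":0,"y":0,"z":-0.4,"roll":0},{"x":0,"y":0,"z":-0.65,"roll":0},{"x":0,"y":0,"z":-0.76,"roll":0},{"x":0,"y":0,"z":-0.76,"roll":0},{"x":0,"y":0,"z":-0.76,"roll":0}])

```text
clock: 5.15
ee_pos: [0.5628, -0.3448, 0.0621]
eef_rot: [-0.004, 3.14, -0.002]
ft_force: [0.2, -0.1, -0.3]
opening: 0.998
finger_force: 0.0
```

Call:
apply_moves(series=[{"x":0,"y":0,"z":0,"roll":0},{"x":0,"y":0,"z":0,"roll":0},{"x":0,"y":0,"z":0,"roll":0},{"x":0,"y":0,"z":0,"roll":0},{"x":0,"y":0,"z":0,"roll":0},{"x":0,"y":0,"z":0,"roll":0},{"x":0,"y":0,"z":0,"roll":0},{"x":0,"y":0,"z":0,"roll":0},{"x":0,"y":0,"z":0,"roll":0},{"x":0,"y":0,"z":0,"roll":0}], jaw=0)

```text
clock: 6.15
ee_pos: [0.5619, -0.3443, 0.0606]
eef_rot: [0.004, -3.142, 0.0]
ft_force: [-0.5, 0.2, 0.1]
opening: 0.228
finger_force: 30.0
```

The opening is 20 mm at 30 N, so the grip is held. Now I'll slide it.

Call:
apply_moves(series=[{"x":0,"y":0.1,"z":0,"roll":0},{"x":0,"y":0.2,"z":0,"roll":0},{"x":0,"y":0.3,"z":0,"roll":0},{"x":0,"y":0.4,"z":0,"roll":0},{"x":0,"y":0.47,"z":0,"roll":0},{"x":0,"y":0.47,"z":0,"roll":0},{"x":0,"y":0.47,"z":0,"roll":0},{"x":0,"y":0.47,"z":0,"roll":0}])

```text
clock: 6.95
ee_pos: [0.5618, -0.2971, 0.0606]
eef_rot: [0.004, -3.141, -0.001]
ft_force: [0.6, 1.8, -0.8]
opening: 0.229
finger_force: 30.0
```

```bash
cat > look.py <<'E'
from h import *
import sys
print(sensors.sense()["ee_pos"])
m=imaging.camera_model("wrist");p,d=imaging.capture("wrist");save(sys.argv[1],p);P=cloud(d,m)
for q in ["speed_line","speed_mark"]:
    for r in imaging.cut_out("wrist",q)[:2]:
        k=r["pixels"]&(d>0); v,u=np.nonzero(k)
        if len(v):
            t=P[k]; t=t[t[:,2]>np.percentile(t[:,2],80)-.006]
            print(q,round(r["confidence"],2),u.mean().round(1),v.mean().round(1),len(v),t.mean(0).round(4),t.min(0).round(4),t.max(0).round(4))
E
python3 look.py w3
```

```text
[ 0.56181221 -0.29709554  0.06063951]
speed_line 0.64 280.6 265.5 3329 [ 0.5612 -0.2966  0.0753] [ 0.533  -0.3066  0.0699] [ 0.5745 -0.2867  0.1411]
```

View pics/w3.png

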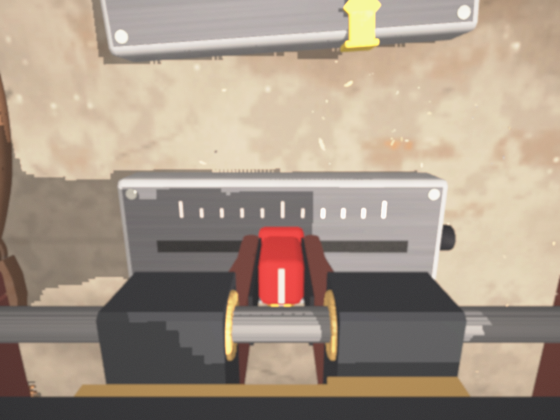

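The line, at (281,285), is gripped and has moved. The gripper hides the clip, so I'll release, lift straight up and check.

Call:
apply_moves(series=[{"x":0,"y":0,"z":0,"roll":0},{"x":0,"y":0,"z":0,"roll":0},{"x":0,"y":0,"z":0,"roll":0},{"x":0,"y":0,"z":0,"roll":0},{"x":0,"y":0,"z":0,"roll":0},{"x":0,"y":0,"z":0,"roll":0},{"x":0,"y":0,"z":0,"roll":0},{"x":0,"y":0,"z":0.2,"roll":0},{"x":0,"y":0,"z":0.5,"roll":0},{"x":0,"y":0,"z":0.8,"roll":0},{"x":0,"y":0,"z":0.8,"roll":0},{"x":0,"y":0,"z":0.8,"roll":0}], jaw=1)

```text
clock: 8.3
ee_pos: [0.5621, -0.2974, 0.1412]
eef_rot: [-0.004, 3.14, -0.001]
ft_force: [0.3, 0.1, -0.8]
opening: 0.997
finger_force: 0.0
```

```bash
python3 look.py w4; python3 look.py w5
python3 - <<'E'
from h import *
m=imaging.camera_model("wrist")
p=cv2.imread("pics/w5.png");hsv=cv2.cvtColor(p,cv2.COLOR_BGR2HSV)
cv2.imwrite("pics/w5c.png",cv2.resize(p[160:280,200:360],None,fx=5,fy=5,interpolation=cv2.INTER_CUBIC))
def ray(u,v,h):
    d=att(m)@[(u-m["cx"])/m["fx"],(v-m["cy"])/m["fy"],1];e=np.array(m["eye"]);return (e+d*(h-e[2])/d[2]).round(4)
def blob(n,lo,hi,h):
    k=cv2.inRange(hsv,lo,hi);k[:150]=0;k[270:]=0;k[:,:240]=0;k[:,330:]=0
    N,l,s,c=cv2.connectedComponentsWithStats(k)
    for i in range(1,N):
        if s[i][4]>30: print(n,s[i],c[i].round(1),ray(*c[i],h))
blob("yellow",(20,120,120),(35,255,255),.0335);blob("red",(0,130,100),(8,255,255),.0755);blob("white",(0,0,215),(180,60,255),.0755)
E
```

```text
[ 0.56211696 -0.29735639  0.14123577]
speed_line 0.55 280.8 213.9 1377 [ 0.5618 -0.297   0.0752] [ 0.5521 -0.3068  0.07  ] [ 0.5744 -0.2873  0.0779]
speed_mark 0.84 280.7 247.9 333 [ 0.5968 -0.297   0.0348] [ 0.5737 -0.3047  0.0285] [ 0.6048 -0.2891  0.0753]
[ 0.56104628 -0.29681161  0.13932384]
speed_line 0.85 279.7 216.7 1444 [ 0.5618 -0.2969  0.0752] [ 0.5521 -0.3066  0.07  ] [ 0.5744 -0.2873  0.0783]
speed_mark 0.63 279.6 250.9 309 [ 0.5977 -0.2968  0.0338] [ 0.5888 -0.3047  0.0285] [ 0.6052 -0.2892  0.0361]
red [ 264  194   33   47 1235] [279.9 215.2] [ 0.5555 -0.2969  0.0755]
white [240 150  40   5 136] [257.9 151.7] [ 0.5144 -0.3106  0.0755]
white [296 150  11   6  48] [300.  152.6] [ 0.5148 -0.2845  0.0755]
white [321 151   9   5  36] [325.4 153.4] [ 0.5153 -0.2687  0.0755]
white [240 162  90   4 244] [282.8 163.2] [ 0.5215 -0.2952  0.0755]
white [280 176   4  13  50] [281.4 182. ] [ 0.5335 -0.296   0.0755]
white [265 181   5   8  31] [266.7 184.5] [ 0.5351 -0.3053  0.0755]
white [278 217   4  23  87] [279.5 227.6] [ 0.564  -0.2971  0.0755]
```

View pics/w5c.png

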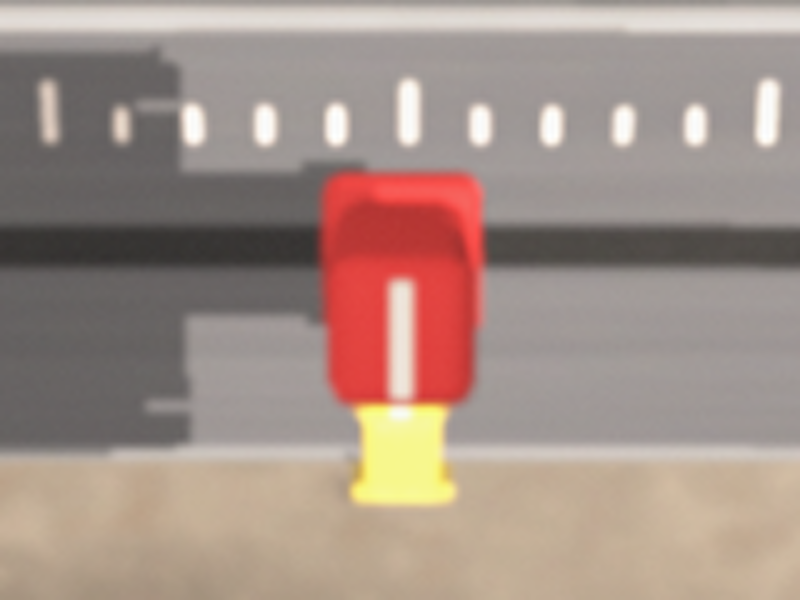

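The white line (crop x ≈ 401) is centred on the clip (x ≈ 403), within about 0.3 mm. The gripper is open and clear, so I'm handing in.

```bash
python3 -c "
from bench import *
from bench import sign_off
print(sign_off())"
```

```text
the job is handed in; nothing more can be done
None
```

The red grip's white line is level with its yellow clip to within about 0.3 mm, the grip is released, the blue grip was not touched, and the job is handed in.

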